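Pack away a pair of brass paperweights and slide the lid home

TASK

Pack away the paperweights at the calligraphy stall: pick the brass paperweight up from the red cards and lay it flat, without dropping it, in the empty compartment of the wooden case beside its twin. Then slide the loose lid into the case's grooves, with its pull at the case's open end, until it is fully home against the closed end, and let go. Do not shove the case about, and leave everything else where it stands.

Things in the scene. Friction and masses are not known exactly. Their poses are not given: they have to be found in the camera images.
- case: Loose brown wooden case, open on top, 212 (x) x 116 (y) x 54 mm high, 0.8 kg empty. Origin: centre of its underside; +x: the way the lid slides in (roughly world -y). Closed end at +x, full height, inner face x = 94 mm; open end at x = -106, its wall (to x = -94) only 40 high. Two compartments, each 188 long x 41 wide, at y = +22.5 and -22.5, floor z = 6; divider 4 thick, its top at z = 30.
- case_empty (a point): Centre of the floor of the empty compartment (case frame: x = 0, y = -22.5, z = 6 mm), axes as the case's. The paperweight lies right when its bar is flat on this floor anywhere between the walls, long side along the case, handle up.
- case_mouth (a point): Middle of the case's open end, at ledge height (case frame: x = -106, y = 0, z = 40 mm). A groove runs along each long side: ledge at z = 40, lip's underside at z = 48, lip's top z = 54; groove bottoms at y = +-50, ledges and lips reach in to y = +-43. Over the first 12 mm the grooves flare 4 mm to each side, 3 mm up and 3 mm down.
- case_home (a point): Where the lid's origin is when the lid is home, its nose against the closed end and its rear edge flush with the open end (case frame: x = -6, y = 0, z = 40 mm), axes as the case's.
- lid: Loose sliding lid of the same wood: plate 200 long (x) x 97 wide (y) x 6 mm thick, 0.12 kg, lying on the table, pull up. Origin: centre of its underside; +x points to its nose, the end that goes in first: over the last 12 mm it narrows by 5 mm each side and slopes down to 3.5 mm thick. Pull: dark bar across its top, 12 thick (x) x 60 long (y) x 20 high, at x = -65, its top at z = 26 mm.
- lid_pull (a point): Centre of the top of the lid's pull (lid frame: x = -65, y = 0, z = 26 mm), axes as the lid's. When the lid is home it is at x = -71, y = 0, z = 66 mm in the case's frame.
- weight: Brass paperweight lying on the red cards, about 0.45 kg: bar 165 long (x) x 26 wide (y) x 12 mm high; handle: an upright block in the middle of its top, 26 (x) x 14 (y) x 18 mm high, its top at z = 30 mm. Origin: centre of its underside. Looks the same after half a turn.
- twin: The second, identical paperweight, already lying in the case's compartment at y = +22.5 mm (case frame), handle up. Origin and axes as for the other. The compartment at y = -22.5 mm is the empty one.
- cards: Pad of red cards with gold painting, fixed flat on the table, 240 (x) x 200 (y) x 4 mm high. Origin: centre of its underside.
- ink_jar: Bystander: red ink jar with black lid, 74 mm diameter, 90 mm high. Origin: centre of its underside.
- ink_bottle: Bystander: small black ink bottle, 42 mm diameter, 55 mm high. Origin: centre of its underside.
- carton: Bystander: white carton with a tin on top, 95 x 95 x 105 mm high. Origin: centre of its underside.
- band_box: Bystander: clear open box of rubber bands, 85 (x) x 110 (y) x 45 mm high. Origin: centre of its underside.
- clip_near: Bystander: steel bulldog clip lying flat, 75 mm wide (y), 80 mm long (x), 17 mm high. Origin: under the middle of its jaws; the ring levers point to +x.
- clip_far: Bystander: another such bulldog clip, same size.
- brush_rest: Bystander: blue ceramic brush rest with a brush lying on it (one piece), brush 220 mm long along x, 35 mm high. Origin: centre of the rest's underside.
- water_bowl: Bystander: white bowl, 100 mm diameter, 40 mm high. Origin: centre of its underside.
Things that resemble listed ones, but are neither listed nor needed, are in the scene too. What is shaped like the lid but green or orange is not meant. What is shaped like the weight but turquoise is not meant.

How it is judged:
On the way, in this order (a step that is already met when the one before it is completed fails the run):
1. the paperweight lies flat in the empty compartment beside its twin, let go (x of weight in the frame of case between -0.016 and 0.016 m and y of weight in the frame of case between -0.035 and -0.01 m and z of weight in the frame of case between 0.003 and 0.01 m and contact force between the fingers and weight below 0.2 N), for 0.2 s.
2. the lid's nose has entered the grooves from the open end, pull at that end (x of lid in the frame of case between -0.18 and -0.04 m and y of lid in the frame of case between -0.012 and 0.012 m and x of lid_pull in the frame of case between -0.26 and -0.09 m and z of lid in the frame of case between 0.032 and 0.052 m), for 0.1 s.
At the end, for the whole second after the job is handed in: The lid is in the grooves within 5 mm of fully home, level and in line, its pull at the open end; both paperweights lie flat, handle up, each in its own compartment, the twin in its old one; the case stands upright on the table; all is at rest (x of lid in the frame of case between -0.011 and 0 m and y of lid in the frame of case between -0.004 and 0.004 m and z of lid in the frame of case between 0.037 and 0.044 m and x of lid_pull in the frame of case between -0.078 and -0.064 m and angle between the x axis of lid and the x axis of case, either way round below 0.04 rad and angle between the z axis of lid and the z axis of case, either way round below 0.04 rad and x of weight in the frame of case between -0.016 and 0.016 m and y of weight in the frame of case between -0.035 and -0.01 m and z of weight in the frame of case between 0.003 and 0.01 m and x of twin in the frame of case between -0.016 and 0.016 m and y of twin in the frame of case between 0.01 and 0.035 m and z of twin in the frame of case between 0.003 and 0.01 m and angle between each of weight, twin's own z axis and vertical below 0.08 rad and angle between case's own z axis and vertical below 0.05 rad and height (world z) of case below 0.005 m and linear speed of each of lid, case, weight below 0.01 m/s); the robot touches nothing.
It fails at once if the paperweight is dropped: it moves faster than 0.6 m/s inside the case (x of weight in the frame of case between -0.09 and 0.09 m and y of weight in the frame of case between -0.05 and 0.05 m and z of weight in the frame of case between 0 and 0.045 m and linear speed of weight above 0.6 m/s).
It fails at once if the case is shoved more than 50 mm from where it stood (distance of case from where it was at the start of the episode above 0.05 m).
It fails at once if one of the bystanders is moved more than 30 mm (distance of any of ink_jar, ink_bottle, carton, band_box, clip_near, clip_far, brush_rest, water_bowl from where it was at the start of the episode above 0.03 m).
It also fails if it takes over 62 s, if anything falls off the work surface, if the arm or the gripper's body presses on something with over 40 N, if the wrist force passes 120 N, or if a joint passes its speed limit or range.

ROBOT

A 7-joint arm with a two-finger parallel gripper is mounted at the origin on the work surface. World frame = base frame: x ahead of the robot, y to its left, z up, the work surface at z = 0. Lengths are in m, angles in rad, forces in N, time in s.
With the tool pointing down it reaches from about 0.425 to 0.925 m from the base axis. Payload 6.8 kg.
Tool frame: the origin (TCP) lies at the very end of the fingers, on their centre line; the grasp point (between the pads) lies 19 mm behind it (bot.grasp_offset is the distance from the TCP to the grasp point, in m); z points along the fingers, y is the direction in which the jaws open and shut (so a half turn about z gives the same grasp; the last joint's range is limited). The gripper opens to 85 mm and grips with 20 to 120 N. Pads are 22 mm wide; open, the fingers measure 114 mm over their backs; the gripper's body (76 mm by 85 mm) begins 54 mm behind the grasp point. The pads swing forward as they close: fully open they stand 13 mm farther back than shut.
Start: joints at [1.186, 0.477, 0.022, 1.555, -0.011, 1.109, -0.083], TCP at [0.184, -0.649, 0.231] pointing down, gripper open.
Joint ranges: [-2.96, 2.96], [-0.34, 2.1], [-1.41, 1.46], [0.24, 2.44], [-1.37, 4.51], [0.17, 1.92], [-2.96, 2.96]. Speed limits (rad/s): [2.39, 2.39, 3.14, 3.14, 3.14, 3.14, 3.14].

INTERFACE

Orientations are given as a unit quaternion [w, x, y, z].
In Python, from station import monitor, cams, bot, finder gives the robot as it stands.
- The arm moves only by the tool jog_arm, never from a script. Its argument "plan" is a list of rows, each an object of numbers: "x", "y", "z": the shift along the tool's x, y, z as a fraction of full scale; "wx", "wy", "wz": the turn, a rotation vector about the tool's x, y, z as a fraction of full scale. A call has 1 to 12 rows; each row is the pose to reach, as a shift and turn from the pose measured when the call began, along the tool's axes at that moment, turning the shorter way round; what a row does not reach only later rows make up. Full scale, the value 1, is 20 cm for a shift and 180 degrees for a turn. A row lasts 1/12 s, in which the tool goes at most 41.7 mm and 7.16 degrees, less where a joint would pass 70% of its speed; a pose out of reach is approached as far as the arm can. A call with a number of a shift or a turn outside -1 to 1 is refused whole. A call with a gripper value outside its range is refused whole. "hand" is the opening, from -1 (shut) to 1 (fully open), set as the call begins (left out, the last holds). The fingers move at their own pace and stop on an object; "grip_force" is the grip in N (left out, the last holds). Time passes only in rows, so rows that repeat a pose let the fingers close. It gives the time, the measured TCP pose, the force and the opening at its end, in the units of the state.
- monitor.get_obs(): the state, without advancing time (a new reading comes with each control period).
- cams.read_camera(name): name is "scene" or "side" or "wrist"; returns the picture (400x640x3 uint8, red, green, blue); there is no depth.
- cams.get_calibration(name): a dict with "fx", "fy", "cx", "cy" (pixels), "distortion" ([k1, k2, p1, p2, k3] as OpenCV has them; the pictures are not rectified), "extrinsics" (4x4, takes a point from world to camera coordinates). Camera axes: x right, y down, z forward; pixel columns grow to the right and rows downward; lengths in m; the calibration is good to about 2 mm. A picture is of the moment at which its call begins: read the wrist's pose just before it. get_calibration takes no time and is no camera call; for the wrist camera it gives the pose at the moment of the call.
- bot.hand_in(): hands the job in, once; it reports no verdict.
Trained networks look in the newest picture that a camera, given by its name, has taken for a name from the list of things; names that differ only in an ending like _2 or _b are one class to them, and where a whole thing is asked for, a point or a joint stands for the part that bears it (a point fixed in the world has none). Each returns a list of dicts, best first, with "confidence" (0 to 1); they miss things now and then, are a little off and sometimes report something else, mostly with a low value. They report only what shows in the picture. A call takes as long as a camera call. They do not tell look-alikes from the thing itself.
- finder.find_in(camera, target): "bbox" ([left, top, width, height] in pixels, round what is visible of it).
- finder.place_of(camera, target): "location" ([column, row] in pixels: a listed point, or the origin of a listed thing).
The state is a dict: "t": time; "q": joint angles; "joint_vel": joint speeds; "joint_torque": joint torques, N m; "eef_pos": TCP position; "tool_rot": TCP orientation; "contact_force": force on the tool from outside, world axes, zero at the start; "torque": the same for the moment, N m; "gripper_width": opening from 0.0 (shut) to 1.0 (fully open).
Only numpy, scipy, OpenCV 4.12 (cv2) and the standard library are available. Lean on these libraries where they do the work, as an engineer would, in place of code of your own. Each camera call takes 0.05 s, during which the arm holds its last target. There are 200 camera calls.

## Working session

There is one attempt and no reset: what is moved stays moved. The work goes in short steps, Python scripts to look and compute and a tool call to move; the robot and the scene stay as the last step left them, time stands still between calls to the robot, and variables do not carry over. Pictures are saved under pics/ and viewed, about 8 in all and at most 12, crops included, and the job is handed in when it is done.

Besides the shell and the picture viewer there is one more tool, called after "Call:" as name([rows], argument=value, ...), one row to a line, values as JSON. jog_arm: Moves the arm, as the interface text tells. Shift numbers are shares of 20 cm and turn numbers shares of 180 degrees, none past 1 either way. Its arguments: {"type":"object","properties":{"plan":{"type":"array","items":{"type":"object","properties":{"x":{"type":"number","minimum":-1,"maximum":1},"y":{"type":"number","minimum":-1,"maximum":1},"z":{"type":"number","minimum":-1,"maximum":1},"wx":{"type":"number","minimum":-1,"maximum":1},"wy":{"type":"number","minimum":-1,"maximum":1},"wz":{"type":"number","minimum":-1,"maximum":1}}}},"hand":{"type":"number"},"grip_force":{"type":"number"}},"required":["plan"]}

```bash
ls; mkdir -p pics; python3 - <<'E'
from station import monitor, cams, bot, finder
import cv2,numpy as np
np.set_printoptions(precision=4,suppress=True)
for c in ["scene","side"]:
    im=cams.read_camera(c); cv2.imwrite(f"pics/{c}0.png",im[:,:,::-1])
    k=cams.get_calibration(c); print(c,k["fx"],k["cx"],k["cy"],k["distortion"]);print(np.array(k["extrinsics"]))
    for t in ["weight","twin","lid","lid_pull","case","case_mouth","case_empty","cards"]:
        print(t,[(np.round(d["location"]),round(d["confidence"],2)) for d in finder.place_of(c,t)][:5])
print(monitor.get_obs())
E
```

```text
pics
scene 422.036256233813 315.23847053866916 200.80775432099097 [-0.0091  0.      0.      0.      0.    ]
[[ 0.2911  0.9567  0.0076 -0.0458]
 [ 0.8331 -0.2496 -0.4937 -0.4249]
 [-0.4704  0.15   -0.8696  1.6497]
 [ 0.      0.      0.      1.    ]]
weight [(array([242., 229.]), 0.82), (array([229., 162.]), 0.59)]
twin [(array([363., 216.]), 0.5)]
lid [(array([432., 187.]), 0.8), (array([408., 137.]), 0.74), (array([304., 166.]), 0.71)]
lid_pull [(array([397., 137.]), 0.95), (array([322., 162.]), 0.95), (array([456., 180.]), 0.83)]
case [(array([362., 207.]), 0.64)]
case_mouth [(array([399., 199.]), 0.75)]
case_empty [(array([241., 232.]), 0.61), (array([360., 199.]), 0.58)]
cards [(array([244., 228.]), 0.6)]
side 398.4783463446664 320.8212478581059 200.46655443464522 [-0.0168  0.      0.      0.      0.    ]
[[-0.9991 -0.0415  0.0025  0.5064]
 [-0.027   0.6006 -0.7991  0.129 ]
 [ 0.0316 -0.7984 -0.6012  1.1176]
 [ 0.      0.      0.      1.    ]]
weight [(array([402., 178.]), 0.86), (array([318., 167.]), 0.63), (array([288., 266.]), 0.36)]
twin [(array([299., 247.]), 0.64), (array([3
[... 284 characters left out ...]
 248.]), 0.65)]
case_mouth [(array([289., 268.]), 0.8), (array([220., 344.]), 0.7)]
case_empty [(array([310., 249.]), 0.97), (array([306., 248.]), 0.36)]
cards [(array([321., 173.]), 0.87)]
{'t': 0.9, 'q': array([ 1.1859,  0.477 ,  0.0224,  1.5554, -0.0115,  1.1093, -0.0831]), 'joint_vel': array([-0.0011, -0.0009,  0.0023, -0.0004, -0.0027,  0.0008, -0.0004]), 'joint_torque': array([  0.0004, -59.6307,   1.6066, -28.1549,   0.0125,   0.0015,
         0.    ]), 'eef_pos': array([ 0.1845, -0.6493,  0.2313]), 'tool_rot': array([0.    , 0.9904, 0.1379, 0.    ]), 'contact_force': array([ 0.2696, -0.3956, -0.5254]), 'torque': array([ 0.0071, -0.0052,  0.0205]), 'gripper_width': 1.0018153616251186}
```

View images.

View pics/scene0.png

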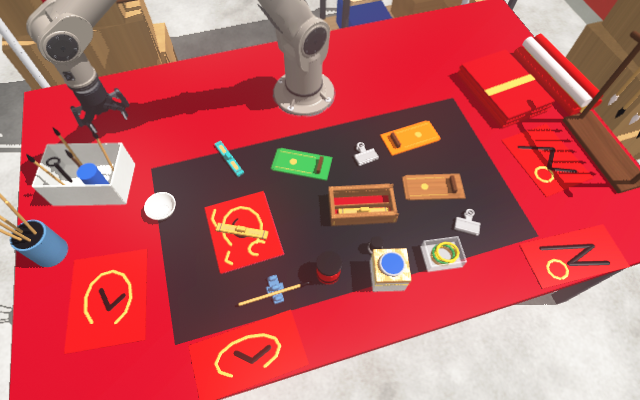

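View pics/side0.png

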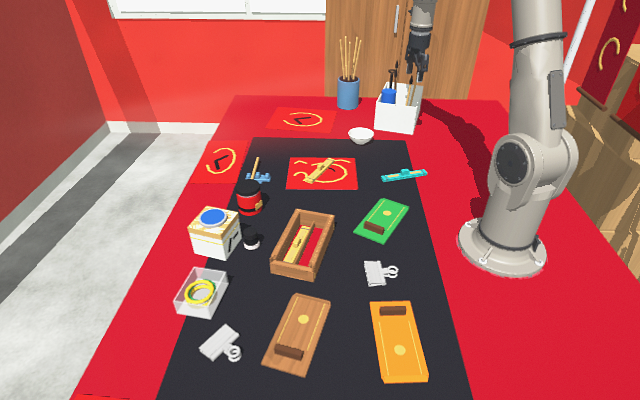

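```bash
cat > h.py <<'E'
from station import monitor, cams, bot, finder
import cv2,numpy as np
from scipy.spatial.transform import Rotation as R
np.set_printoptions(precision=4,suppress=True)
def KD(k): return np.array([[k["fx"],0,k["cx"]],[0,k["fy"],k["cy"]],[0,0,1]]),np.array(k["distortion"])
def plane(k,px,h):
    K,D=KD(k);E=np.array(k["extrinsics"])
    n=cv2.undistortPoints(np.array(px,float).reshape(-1,1,2),K,D).reshape(-1,2)
    d=np.c_[n,np.ones(len(n))]@E[:3,:3]; c=-E[:3,:3].T@E[:3,3]
    return c+d*((h-c[2])/d[:,2])[:,None]
def proj(k,P):
    K,D=KD(k);E=np.array(k["extrinsics"])
    return cv2.projectPoints(np.array(P,float),cv2.Rodrigues(E[:3,:3])[0],E[:3,3],K,D)[0].reshape(-1,2)
def rows(target,yaw=None):
    """shift & turn fractions from the current pose to tool-down target; yaw = world angle of tool y axis (mod pi)"""
    o=monitor.get_obs();q=o["tool_rot"];r=R.from_quat([q[1],q[2],q[3],q[0]])
    s=r.inv().apply(np.array(target)-o["eef_pos"])/0.2
    y=r.as_matrix()[:,1];cur=np.arctan2(y[1],y[0])
    z=np.array([0,0,-1.]);best=None
    if yaw is None: yaw=cur
    for a in (yaw,yaw+np.pi):
        Y=np.array([np.cos(a),np.sin(a),0]);X=np.cross(Y,z)
        rv=(r.inv()*R.from_matrix(np.c_[X,Y,z])).as_rotvec()/np.pi
        if best is None or np.linalg.norm(rv)<np.linalg.norm(best): best=rv
    print("t",o["t"],"pos",o["eef_pos"],"yaw_y",cur,"shift",s,"turn",best)
E
python3 - <<'E'
from h import *
ks,kd=cams.get_calibration("scene"),cams.get_calibration("side")
for n,a,b,h in [("weight",(242,229),(318,167),.01),("lid",(432,187),(299,329),.006),("pull",(456,180),(289,351),.026),("case_empty",(360,199),(310,249),.006),("mouth",(399,199),(289,268),.04),("twin",(363,212),(300,243),.015),("bowl",(160,207),(361,135),.03)]:
    print(n,plane(ks,[a],h)[0],plane(kd,[b],h)[0])
k=cams.get_calibration("wrist");E=np.array(k["extrinsics"]);print("wristcam",-E[:3,:3].T@E[:3,3],E[:3,:3],k["fx"],k["cx"],k["cy"])
E
```

```text
weight [ 0.5179 -0.3538  0.01  ] [ 0.5327 -0.3774  0.01  ]
lid [0.546  0.2961 0.006 ] [0.5435 0.2982 0.006 ]
pull [0.5537 0.3758 0.026 ] [0.5579 0.3665 0.026 ]
case_empty [0.52   0.0455 0.006 ] [0.5351 0.0402 0.006 ]
mouth [0.5738 0.157  0.04  ] [0.5805 0.1457 0.04  ]
twin [0.5733 0.0356 0.015 ] [0.5636 0.027  0.015 ]
bowl [ 0.3752 -0.5896  0.03  ] [ 0.3716 -0.5915  0.03  ]
wristcam [ 0.263  -0.6271  0.3735] [[ 0.2731 -0.962   0.0005]
 [-0.9108 -0.2584  0.3219]
 [-0.3095 -0.0884 -0.9468]] 285.04093238595675 322.15451727326337 198.2061663583527
```

```bash
python3 - <<'E'
from h import *
rows([.53,-.365,.2])
rows([.53,-.365,.25])
E
```

```text
t 0.9 pos [ 0.1845 -0.6493  0.2313] yaw_y -1.2940259615250886 shift [ 2.0503 -0.8955  0.1567] turn [ 0. -0.  0.]
t 0.9 pos [ 0.1845 -0.6493  0.2313] yaw_y -1.2940259615250886 shift [ 2.0503 -0.8954 -0.0933] turn [ 0. -0.  0.]
```

Call:
jog_arm([
  {"x": 0.1,"z": -0.3},
  {"x": 0.3,"y": -0.1,"z": -0.3},
  {"x": 0.5,"y": -0.2,"z": -0.3},
  {"x": 0.7,"y": -0.3,"z": -0.3},
  {"x": 0.9,"y": -0.4,"z": -0.25},
  {"x": 1,"y": -0.45,"z": -0.2},
  {"x": 1,"y": -0.45,"z": -0.2},
], hand=0.0)

```text
invalid input at $.plan[0]: expected keys x, y, z, wx, wy, wz
```

Call:
jog_arm([
  {"x": 0.15,"y": -0.07,"z": 0},
  {"x": 0.3,"y": -0.13,"z": 0.05},
  {"x": 0.5,"y": -0.22,"z": 0.1},
  {"x": 0.7,"y": -0.3,"z": 0.15},
  {"x": 0.9,"y": -0.4,"z": 0.15},
  {"x": 1,"y": -0.45,"z": 0.15},
  {"x": 1,"y": -0.45,"z": 0.15},
  {"x": 1,"y": -0.45,"z": 0.15},
  {"x": 1,"y": -0.45,"z": 0.15},
])

```text
invalid input at $.plan[0]: expected keys x, y, z, wx, wy, wz
```

```bash
python3 - <<'E'
from h import *
o=monitor.get_obs();print(o["t"],o["eef_pos"],o["tool_rot"],o["gripper_width"],o["contact_force"])
im=cams.read_camera("wrist");k=cams.get_calibration("wrist")
cv2.imwrite("pics/w1.png",im[:,:,::-1])
import pickle;pickle.dump(k,open("k1.pkl","wb"))
for n in ["weight","cards"]:print(n,finder.place_of("wrist",n),finder.find_in("wrist",n))
E
```

```text
0.9 [ 0.1845 -0.6493  0.2313] [0.     0.9904 0.1379 0.    ] 1.0018153616251186 [ 0.2696 -0.3956 -0.5254]
weight [{'location': [90.9, 63.3], 'confidence': 0.7}] [{'bbox': [55.0, 0.0, 60.8, 139.1], 'confidence': 0.69}]
cards [] []
```

View pics/w1.png

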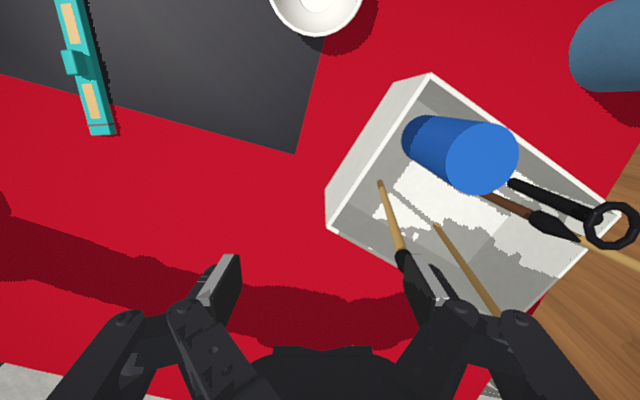

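Call:
jog_arm([
  {"x": 0.1,"y": 0,"z": -0.3,"wx": 0,"wy": 0,"wz": 0},
  {"x": 0.3,"y": -0.1,"z": -0.3,"wx": 0,"wy": 0,"wz": 0},
  {"x": 0.5,"y": -0.2,"z": -0.3,"wx": 0,"wy": 0,"wz": 0},
  {"x": 0.7,"y": -0.3,"z": -0.3,"wx": 0,"wy": 0,"wz": 0},
  {"x": 0.9,"y": -0.4,"z": -0.25,"wx": 0,"wy": 0,"wz": 0},
  {"x": 1,"y": -0.45,"z": -0.2,"wx": 0,"wy": 0,"wz": 0},
  {"x": 1,"y": -0.45,"z": -0.2,"wx": 0,"wy": 0,"wz": 0},
], hand=0.0)

```text
t: 1.73
eef_pos: [0.3597, -0.5005, 0.2699]
tool_rot: [-0.002, 0.99, 0.144, 0.002]
contact_force: [0.1, 0.1, 0.0]
gripper_width: 0.501
```

Call:
jog_arm([
  {"x": 0.15,"y": -0.07,"z": 0,"wx": 0,"wy": 0,"wz": 0},
  {"x": 0.3,"y": -0.13,"z": 0.05,"wx": 0,"wy": 0,"wz": 0},
  {"x": 0.5,"y": -0.22,"z": 0.1,"wx": 0,"wy": 0,"wz": 0},
  {"x": 0.7,"y": -0.3,"z": 0.15,"wx": 0,"wy": 0,"wz": 0},
  {"x": 0.9,"y": -0.4,"z": 0.15,"wx": 0,"wy": 0,"wz": 0},
  {"x": 1,"y": -0.45,"z": 0.15,"wx": 0,"wy": 0,"wz": 0},
  {"x": 1,"y": -0.45,"z": 0.15,"wx": 0,"wy": 0,"wz": 0},
  {"x": 1,"y": -0.45,"z": 0.15,"wx": 0,"wy": 0,"wz": 0},
  {"x": 1,"y": -0.45,"z": 0.15,"wx": 0,"wy": 0,"wz": 0},
])

```text
t: 2.48
eef_pos: [0.5253, -0.3579, 0.2409]
tool_rot: [-0.002, 0.99, 0.144, 0.001]
contact_force: [-0.1, 0.3, -0.5]
gripper_width: 0.496
```

```bash
python3 - <<'E'
from h import *
o=monitor.get_obs();print(o["t"],o["eef_pos"],o["tool_rot"],o["gripper_width"],o["contact_force"])
im=cams.read_camera("wrist");k=cams.get_calibration("wrist")
cv2.imwrite("pics/w2.png",im[:,:,::-1])
import pickle;pickle.dump(k,open("k2.pkl","wb"))
for n in ["weight","cards"]:print(n,finder.place_of("wrist",n),finder.find_in("wrist",n))
E
```

```text
2.4833 [ 0.5253 -0.3579  0.2409] [-0.0021  0.9896  0.1435  0.0012] 0.4959691590857637 [-0.0874  0.2759 -0.4653]
weight [{'location': [322.2, 169.2], 'confidence': 0.57}] [{'bbox': [268.0, 121.1, 101.9, 97.0], 'confidence': 0.82}]
cards [{'location': [317.8, 169.1], 'confidence': 0.89}, {'location': [323.3, 168.6], 'confidence': 0.18}] [{'bbox': [235.9, 58.2, 182.9, 203.6], 'confidence': 0.87}]
```

View pics/w2.png

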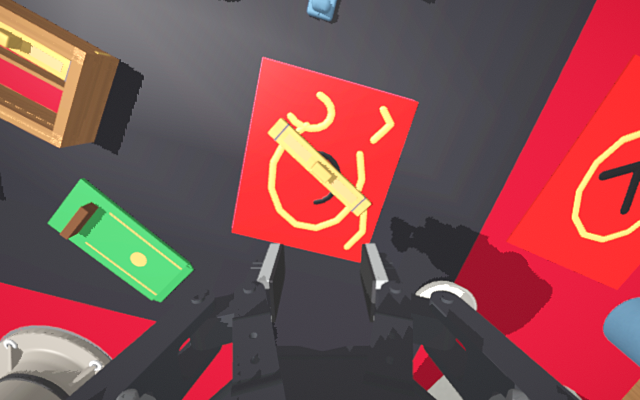

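```bash
python3 - <<'E'
import cv2
im=cv2.imread("pics/w2.png")[105:230,255:385]
cv2.imwrite("pics/w2c.png",cv2.resize(im,None,fx=4.5,fy=4.5,interpolation=cv2.INTER_CUBIC))
E
```

```text
(no output)
```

View pics/w2c.png

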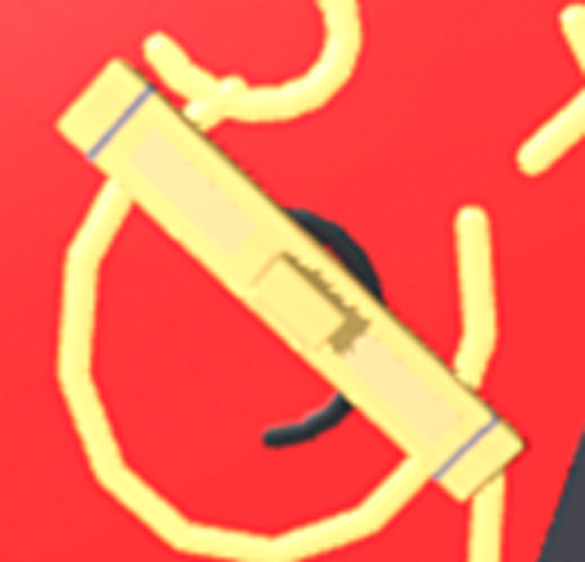

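```bash
python3 - <<'E'
from h import *
import pickle;k=pickle.load(open("k2.pkl","rb"))
c=np.array([(120,58),(57,125),(463,501),(524,443)])/4.5+[255,105]-.4
P=plane(k,c,.016);m=P.mean(0);a=(P[2]+P[3]-P[0]-P[1])/2;b=(P[1]+P[2]-P[0]-P[3])/2
yaw=np.arctan2(a[1],a[0])
print(P,m,np.linalg.norm(a),np.linalg.norm(b),np.degrees(yaw))
# fit known rectangle in wrist + check in side/scene
for n in("scene","side"):print(n,proj(cams.get_calibration(n),[m]))
rows([m[0],m[1],.05],yaw)
# wait offset
E
```

```text
[[ 0.5711 -0.2914  0.016 ]
 [ 0.5484 -0.2787  0.016 ]
 [ 0.4728 -0.4245  0.016 ]
 [ 0.496  -0.4362  0.016 ]] [ 0.5221 -0.3577  0.016 ] 0.16366779154668193 0.025990657080196457 -117.4017620952201
scene [[240.7823 229.648 ]]
side [[320.7277 168.6019]]
t 2.7333 pos [ 0.5249 -0.3585  0.2411] yaw_y -1.2846237987331262 shift [-0.0162 -0.0041  0.9557] turn [-0.0016 -0.0007  0.2433]
```

Call:
jog_arm([
  {"x": 0,"y": 0,"z": 0.1,"wx": 0,"wy": 0,"wz": 0.04},
  {"x": -0.01,"y": 0,"z": 0.2,"wx": 0,"wy": 0,"wz": 0.08},
  {"x": -0.01,"y": 0,"z": 0.3,"wx": 0,"wy": 0,"wz": 0.12},
  {"x": -0.016,"y": -0.004,"z": 0.4,"wx": 0,"wy": 0,"wz": 0.16},
  {"x": -0.016,"y": -0.004,"z": 0.55,"wx": 0,"wy": 0,"wz": 0.2},
  {"x": -0.016,"y": -0.004,"z": 0.65,"wx": -0.0016,"wy": -0.0007,"wz": 0.243},
  {"x": -0.016,"y": -0.004,"z": 0.75,"wx": -0.0016,"wy": -0.0007,"wz": 0.243},
  {"x": -0.016,"y": -0.004,"z": 0.8,"wx": -0.0016,"wy": -0.0007,"wz": 0.243},
  {"x": -0.016,"y": -0.004,"z": 0.8,"wx": -0.0016,"wy": -0.0007,"wz": 0.243},
  {"x": -0.016,"y": -0.004,"z": 0.8,"wx": -0.0016,"wy": -0.0007,"wz": 0.243},
])

```text
t: 3.57
eef_pos: [0.5219, -0.3583, 0.0814]
tool_rot: [0.0, 0.972, -0.236, -0.0]
contact_force: [-0.5, -1.0, 0.5]
gripper_width: 0.502
```

```bash
python3 - <<'E'
from h import *
rows([.5221,-.3577,.018],np.radians(-117.4))
im=cams.read_camera("wrist");cv2.imwrite("pics/w3.png",im[:,:,::-1]);k=cams.get_calibration("wrist")
print(proj(k,[[.5221,-.3577,.034]]),proj(k,[monitor.get_obs()["eef_pos"]]),finder.place_of("wrist","weight"))
E
```

```text
t 3.5667 pos [ 0.5219 -0.3583  0.0814] yaw_y -2.0477845623848907 shift [-0.0003 -0.0035  0.3168] turn [0.0001 0.0001 0.0004]
[[319.778  221.9291]] [[320.3591 254.6997]] [{'location': [317.3, 206.9], 'confidence': 0.79}]
```

View pics/w3.png

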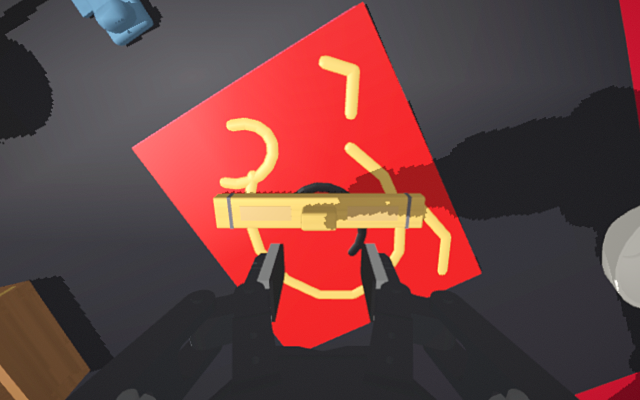

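Call:
jog_arm([
  {"x": 0,"y": -0.003,"z": 0.12,"wx": 0,"wy": 0,"wz": 0},
  {"x": 0,"y": -0.003,"z": 0.22,"wx": 0,"wy": 0,"wz": 0},
  {"x": 0,"y": -0.003,"z": 0.28,"wx": 0,"wy": 0,"wz": 0},
  {"x": 0,"y": -0.003,"z": 0.315,"wx": 0,"wy": 0,"wz": 0},
  {"x": 0,"y": -0.003,"z": 0.315,"wx": 0,"wy": 0,"wz": 0},
  {"x": 0,"y": -0.003,"z": 0.315,"wx": 0,"wy": 0,"wz": 0},
])

```text
t: 4.17
eef_pos: [0.5235, -0.3587, 0.0203]
tool_rot: [0.0, 0.972, -0.236, 0.001]
contact_force: [-0.5, -0.3, 0.6]
gripper_width: 0.503
```

Call:
jog_arm([
  {"x": 0,"y": 0,"z": 0,"wx": 0,"wy": 0,"wz": 0},
  {"x": 0,"y": 0,"z": 0,"wx": 0,"wy": 0,"wz": 0},
  {"x": 0,"y": 0,"z": 0,"wx": 0,"wy": 0,"wz": 0},
  {"x": 0,"y": 0,"z": 0,"wx": 0,"wy": 0,"wz": 0},
  {"x": 0,"y": 0,"z": 0,"wx": 0,"wy": 0,"wz": 0},
], hand=-1, grip_force=60)

```text
t: 4.58
eef_pos: [0.5247, -0.3591, 0.0219]
tool_rot: [0.001, 0.972, -0.236, 0.003]
contact_force: [-0.0, 1.6, 6.0]
gripper_width: 0.28
```

```bash
python3 - <<'E'
from h import *
o=monitor.get_obs();print(o["eef_pos"],o["gripper_width"]*85,o["contact_force"])
rows([.53,.04,.2],np.radians(-90))
E
```

```text
[ 0.5247 -0.3591  0.0219] 23.812839302963308 [-0.0482  1.5899  5.981 ]
t 4.5833 pos [ 0.5247 -0.3591  0.0219] yaw_y -2.048067324180814 shift [-0.8881 -1.7847 -0.8956] turn [ 0.0005 -0.0018 -0.1519]
```

Call:
jog_arm([
  {"x": 0,"y": 0,"z": -0.06,"wx": 0,"wy": 0,"wz": 0},
  {"x": 0,"y": 0,"z": -0.16,"wx": 0,"wy": 0,"wz": 0},
  {"x": 0,"y": 0,"z": -0.3,"wx": 0,"wy": 0,"wz": 0},
  {"x": -0.04,"y": -0.08,"z": -0.45,"wx": 0,"wy": 0,"wz": -0.03},
  {"x": -0.1,"y": -0.2,"z": -0.6,"wx": 0,"wy": 0,"wz": -0.06},
  {"x": -0.18,"y": -0.36,"z": -0.75,"wx": 0,"wy": 0,"wz": -0.09},
  {"x": -0.27,"y": -0.54,"z": -0.88,"wx": 0,"wy": 0,"wz": -0.12},
  {"x": -0.36,"y": -0.72,"z": -1,"wx": 0,"wy": 0,"wz": -0.152},
  {"x": -0.44,"y": -0.88,"z": -1,"wx": 0,"wy": 0,"wz": -0.152},
  {"x": -0.5,"y": -1,"z": -1,"wx": 0.0005,"wy": -0.0018,"wz": -0.152},
  {"x": -0.5,"y": -1,"z": -1,"wx": 0.0005,"wy": -0.0018,"wz": -0.152},
  {"x": -0.5,"y": -1,"z": -1,"wx": 0.0005,"wy": -0.0018,"wz": -0.152},
])

```text
t: 5.58
eef_pos: [0.5266, -0.1322, 0.2222]
tool_rot: [-0.0, 1.0, 0.003, 0.0]
contact_force: [-0.6, -1.4, -4.7]
gripper_width: 0.278
```

Call:
jog_arm([
  {"x": 0,"y": 0,"z": 0,"wx": 0,"wy": 0,"wz": 0},
  {"x": 0,"y": 0,"z": 0,"wx": 0,"wy": 0,"wz": 0},
  {"x": 0,"y": 0,"z": 0,"wx": 0,"wy": 0,"wz": 0},
  {"x": 0,"y": 0,"z": 0,"wx": 0,"wy": 0,"wz": 0},
])

```text
t: 5.92
eef_pos: [0.5263, -0.1334, 0.2221]
tool_rot: [-0.0, 1.0, 0.002, -0.0]
contact_force: [-0.5, -0.7, -3.4]
gripper_width: 0.283
```

```bash
python3 - <<'E'
from h import *
import pickle
o=monitor.get_obs();print(o["t"],o["eef_pos"],o["joint_vel"],o["gripper_width"],o["contact_force"])
im=cams.read_camera("wrist");k=cams.get_calibration("wrist");pickle.dump(k,open("k4.pkl","wb"))
cv2.imwrite("pics/w4.png",im[:,:,::-1])
for n in ["case","case_empty","case_mouth","twin","lid","weight"]:print(n,finder.place_of("wrist",n)[:3])
ks,kd=cams.get_calibration("scene"),cams.get_calibration("side")
s=cams.read_camera("scene");d=cams.read_camera("side")
cv2.imwrite("pics/s4.png",s[:,:,::-1]);cv2.imwrite("pics/d4.png",d[:,:,::-1])
E
```

```text
5.9167 [ 0.5263 -0.1334  0.2221] [-0.0031  0.0001 -0.0053  0.0007 -0.0014  0.0009  0.0007] 0.2834316399826687 [-0.4909 -0.7452 -3.4437]
case [{'location': [77.0, 134.3], 'confidence': 0.41}]
case_empty [{'location': [184.9, 167.1], 'confidence': 0.75}]
case_mouth [{'location': [79.3, 131.3], 'confidence': 0.74}]
twin [{'location': [181.3, 133.7], 'confidence': 0.87}]
lid [{'location': [302.2, 298.8], 'confidence': 0.97}, {'location': [36.1, 293.6], 'confidence': 0.75}, {'location': [179.2, 19.8], 'confidence': 0.51}]
weight [{'location': [322.1, 244.8], 'confidence': 0.81}, {'location': [446.6, 342.0], 'confidence': 0.53}]
```

View pics/w4.png

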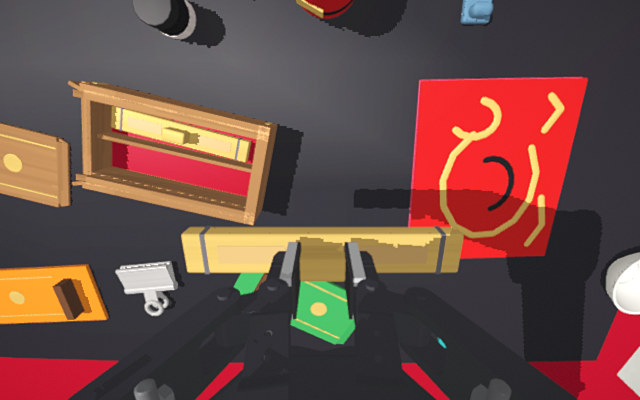

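```bash
python3 - <<'E'
import cv2
im=cv2.imread("pics/w4.png")[70:235,60:290]
cv2.imwrite("pics/w4c.png",cv2.resize(im,None,fx=3.4,fy=3.4,interpolation=cv2.INTER_CUBIC))
E
```

```text
(no output)
```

View pics/w4c.png

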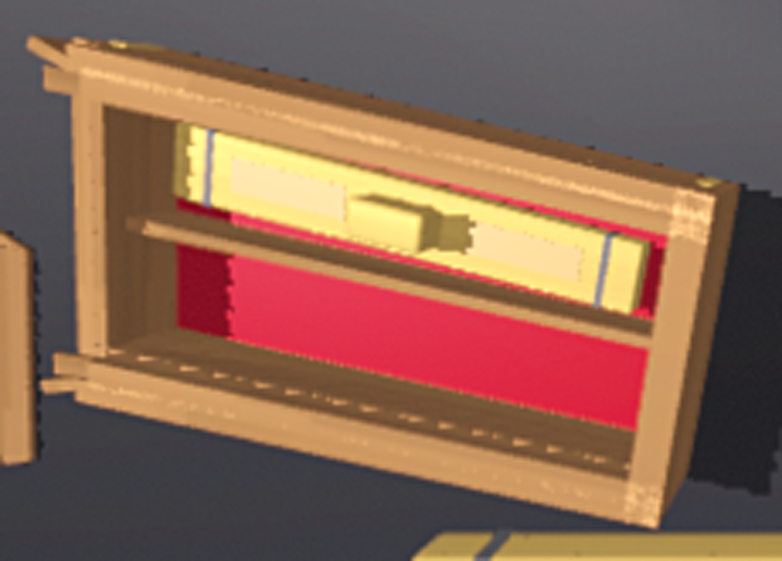

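```bash
cat > fit.py <<'E'
from h import *
import pickle
from scipy.optimize import least_squares
def fit(k,pts,uv,x0):
    pts=np.array(pts,float)/1000
    def W(p):
        c,s=np.cos(p[2]),np.sin(p[2])
        return np.c_[p[0]+c*pts[:,0]-s*pts[:,1],p[1]+s*pts[:,0]+c*pts[:,1],pts[:,2]]
    f=lambda p:(proj(k,W(p))-uv).ravel()
    r=least_squares(f,x0,loss="soft_l1",x_scale=[.1,.1,.1])
    return r.x,f(r.x).reshape(-1,2)
E
python3 - <<'E'
from fit import *
k=pickle.load(open("k4.pkl","rb"))
pts=[(106,-58,54),(106,58,54),(94,0,30),(94,-43,6),(-94,-43,6),(-106,-58,54),(-106,58,54),(-94,0,30)]
uv=np.array([(658,525),(718,190),(652,338),(633,430),(177,330),(75,398),(72,38),(132,222)])/3.4+[60,70]-.4
p,r=fit(k,pts,uv,[.56,.04,-1.5]);print(p,np.degrees(p[2]));print(r)
np.save("case.npy",p)
c,s=np.cos(p[2]),np.sin(p[2]);w=lambda v:np.array([p[0]+c*v[0]-s*v[1],p[1]+s*v[0]+c*v[1],v[2]])
for n in("scene","side"):print(n,[proj(cams.get_calibration(n),[w(v)]) for v in [(0,-.0225,.006),(-.106,0,.04)]])
g=w((0,-.0225,0));print("target",g)
# grasp offset in hand: weight handle centre px
e=monitor.get_obs()["eef_pos"];print(e)
rows([g[0],g[1],.2],p[2])
E
```

```text
[ 0.5501  0.0372 -1.7893] -102.52104145088518
[[  1.4351  -0.4341]
 [ -0.2141   0.039 ]
 [  4.8121   1.1195]
 [  9.5771   0.8615]
 [  0.361   -0.0363]
 [ -8.5632  -0.6753]
 [-13.1056  -0.5523]
 [ -0.8761   0.9665]]
scene [array([[359.8542, 201.2948]]), array([[394.2598, 200.0888]])]
side [array([[312.4543, 249.545 ]]), array([[292.1472, 266.6197]])]
target [0.5282 0.0421 0.    ]
[ 0.5266 -0.1322  0.2222]
t 6.3667 pos [ 0.5266 -0.1322  0.2222] yaw_y -1.5653703155091996 shift [ 0.0125 -0.8714  0.1114] turn [-0.0001 -0.0001  0.0713]
```

```bash
python3 - <<'E'
from fit import *
k=pickle.load(open("k4.pkl","rb"))
pts=[(106,-58,54),(106,58,54),(-94,-43,6),(-106,-58,54),(-106,58,54),(-94,0,30)]
uv=np.array([(658,525),(718,190),(177,330),(43,390),(30,38),(132,222)])/3.4+[60,70]-.4
p,r=fit(k,pts,uv,[.55,.037,-1.79]);print(p,np.degrees(p[2]));print(r)
np.save("case.npy",p)
c,s=np.cos(p[2]),np.sin(p[2]);w=lambda v:np.array([p[0]+c*v[0]-s*v[1],p[1]+s*v[0]+c*v[1],v[2]])
M=[(x,y,.054) for x in(-.106,.106) for y in(-.058,.058)]
im=cv2.imread("pics/d4.png");s4=cv2.imread("pics/s4.png");w4=cv2.imread("pics/w4.png")
E=[((-106,-58,54),(106,-58,54)),((-106,58,54),(106,58,54)),((106,-58,54),(106,58,54)),((-106,-58,40),(-106,58,40)),((-94,0,30),(94,0,30)),((94,-43,54),(94,43,54)),((-106,-58,0),(-106,58,0)),((106,-58,0),(106,58,0))]
out=[]
for kk,i in((cams.get_calibration("side"),im),(cams.get_calibration("scene"),s4),(k,w4)):
    uvs=[proj(kk,[w(np.array(v)/1000) for v in e]) for e in E]
    m=np.vstack(uvs);lo=np.maximum(m.min(0).astype(int)-12,0);hi=m.max(0).astype(int)+12
    f=min(390/(hi[0]-lo[0]),300/(hi[1]-lo[1]))
    cr=cv2.resize(i[lo[1]:hi[1],lo[0]:hi[0]],None,fx=f,fy=f,interpolation=cv2.INTER_CUBIC)
    for u in uvs:
        q=((u-lo+.5)*f).astype(int);cv2.line(cr,tuple(map(int,q[0])),tuple(map(int,q[1])),(255,255,0),1)
    z=np.zeros((300,390,3),np.uint8);z[:cr.shape[0],:cr.shape[1]]=cr[:300,:390];out.append(z)
out.append(out[0]*0)
cv2.imwrite("pics/ov.png",np.vstack([np.hstack(out[:2]),np.hstack(out[2:])]))
g=w((0,-.0225,0));print("target",g);rows([g[0],g[1],.2],p[2])
E
```

```text
[ 0.5502  0.0372 -1.7961] -102.91134074561887
[[ 0.9738 -0.0487]
 [-0.0065  0.6924]
 [ 0.0789 -0.6473]
 [ 0.4102  0.9204]
 [-0.467  -1.323 ]
 [-0.9448  0.323 ]]
target [0.5283 0.0423 0.    ]
t 6.3667 pos [ 0.5266 -0.1322  0.2222] yaw_y -1.5653703155091996 shift [ 0.0132 -0.8724  0.1114] turn [-0.0001 -0.0001  0.0735]
```

View pics/ov.png

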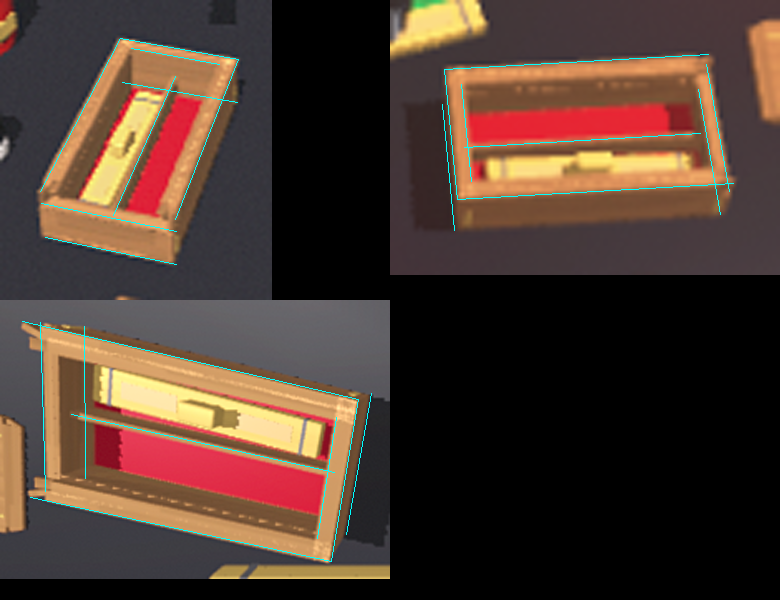

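```bash
python3 - <<'E'
from fit import *
p=np.load("case.npy")
rows([.5312,.0416,.10],p[2])
# check weight in hand from w4: bar top z ~ tcp+? far edge corners
k=pickle.load(open("k4.pkl","rb"));e=np.array([.5266,-.1322,.2222])
zt=e[2]-.018+.012
P=plane(k,[(183,229),(463,228),(182,272),(459,272)],zt);print(P-e)
E
```

```text
t 6.3667 pos [ 0.5266 -0.1322  0.2222] yaw_y -1.5653703155091996 shift [ 0.0274 -0.8688  0.6115] turn [-0.0001 -0.0001  0.0735]
[[ 0.0122  0.0782 -0.006 ]
 [ 0.0134 -0.082  -0.006 ]
 [-0.0164  0.0833 -0.006 ]
 [-0.0158 -0.0845 -0.006 ]]
```

Call:
jog_arm([
  {"x": 0,"y": -0.08,"z": 0,"wx": 0,"wy": 0,"wz": 0.01},
  {"x": 0,"y": -0.2,"z": 0,"wx": 0,"wy": 0,"wz": 0.02},
  {"x": 0.01,"y": -0.35,"z": 0,"wx": 0,"wy": 0,"wz": 0.04},
  {"x": 0.02,"y": -0.5,"z": 0.05,"wx": 0,"wy": 0,"wz": 0.06},
  {"x": 0.027,"y": -0.65,"z": 0.1,"wx": 0,"wy": 0,"wz": 0.073},
  {"x": 0.027,"y": -0.78,"z": 0.2,"wx": 0,"wy": 0,"wz": 0.073},
  {"x": 0.027,"y": -0.85,"z": 0.35,"wx": 0,"wy": 0,"wz": 0.0735},
  {"x": 0.027,"y": -0.869,"z": 0.48,"wx": 0,"wy": 0,"wz": 0.0735},
  {"x": 0.027,"y": -0.869,"z": 0.57,"wx": 0,"wy": 0,"wz": 0.0735},
  {"x": 0.027,"y": -0.869,"z": 0.6,"wx": 0,"wy": 0,"wz": 0.0735},
  {"x": 0.027,"y": -0.869,"z": 0.6,"wx": 0,"wy": 0,"wz": 0.0735},
  {"x": 0.027,"y": -0.869,"z": 0.6,"wx": 0,"wy": 0,"wz": 0.0735},
])

```text
t: 7.37
eef_pos: [0.5318, 0.0413, 0.103]
tool_rot: [-0.0, 0.994, -0.113, 0.001]
contact_force: [-0.2, 0.1, -3.5]
gripper_width: 0.283
```

```bash
python3 - <<'E'
from fit import *
p=np.load("case.npy")
rows([.5312,.0416,.026],p[2])
im=cams.read_camera("wrist");cv2.imwrite("pics/w5.png",im[:,:,::-1])
E
```

```text
t 7.3667 pos [0.5318 0.0413 0.103 ] yaw_y -1.7969137273184888 shift [-0.0037 -0.0003  0.3848] turn [-0.0002 -0.0004 -0.0002]
```

View pics/w5.png

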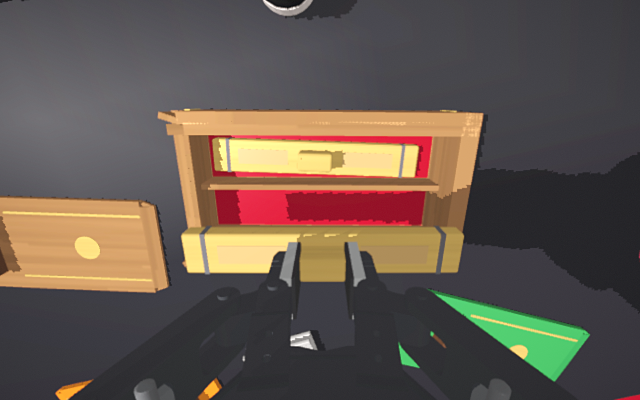

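Call:
jog_arm([
  {"x": -0.004,"y": 0,"z": 0.06,"wx": 0,"wy": 0,"wz": 0},
  {"x": -0.004,"y": 0,"z": 0.12,"wx": 0,"wy": 0,"wz": 0},
  {"x": -0.004,"y": 0,"z": 0.18,"wx": 0,"wy": 0,"wz": 0},
  {"x": -0.004,"y": 0,"z": 0.24,"wx": 0,"wy": 0,"wz": 0},
  {"x": -0.004,"y": 0,"z": 0.29,"wx": 0,"wy": 0,"wz": 0},
  {"x": -0.004,"y": 0,"z": 0.33,"wx": 0,"wy": 0,"wz": 0},
  {"x": -0.004,"y": 0,"z": 0.36,"wx": 0,"wy": 0,"wz": 0},
  {"x": -0.004,"y": 0,"z": 0.375,"wx": 0,"wy": 0,"wz": 0},
  {"x": -0.004,"y": 0,"z": 0.385,"wx": 0,"wy": 0,"wz": 0},
  {"x": -0.004,"y": 0,"z": 0.385,"wx": 0,"wy": 0,"wz": 0},
])

```text
t: 8.25
eef_pos: [0.5317, 0.0416, 0.0263]
tool_rot: [-0.0, 0.994, -0.113, 0.001]
contact_force: [0.8, 0.1, -3.5]
gripper_width: 0.277
```

```bash
python3 - <<'E'
from fit import *
rows([.5312,.0416,.024],np.load("case.npy")[2]);print(monitor.get_obs()["contact_force"])
E
```

```text
t 8.25 pos [0.5317 0.0416 0.0263] yaw_y -1.7970231506832233 shift [-0.0025  0.0008  0.0115] turn [-0.0004 -0.0007 -0.0003]
[ 0.843   0.0969 -3.5342]
```

Call:
jog_arm([
  {"x": 0,"y": 0,"z": 0.005,"wx": 0,"wy": 0,"wz": 0},
  {"x": 0,"y": 0,"z": 0.01,"wx": 0,"wy": 0,"wz": 0},
  {"x": 0,"y": 0,"z": 0.014,"wx": 0,"wy": 0,"wz": 0},
  {"x": 0,"y": 0,"z": 0.014,"wx": 0,"wy": 0,"wz": 0},
])

```text
t: 8.58
eef_pos: [0.532, 0.0417, 0.0239]
tool_rot: [-0.001, 0.994, -0.113, 0.002]
contact_force: [-0.4, -0.7, -1.1]
gripper_width: 0.281
```

Contact is starting, so I open the jaws gently to about 45 mm, wait, then rise.

Call:
jog_arm([
  {"x": 0,"y": 0,"z": 0,"wx": 0,"wy": 0,"wz": 0},
  {"x": 0,"y": 0,"z": 0,"wx": 0,"wy": 0,"wz": 0},
  {"x": 0,"y": 0,"z": 0,"wx": 0,"wy": 0,"wz": 0},
  {"x": 0,"y": 0,"z": 0,"wx": 0,"wy": 0,"wz": 0},
  {"x": 0,"y": 0,"z": -0.1,"wx": 0,"wy": 0,"wz": 0},
  {"x": 0,"y": 0,"z": -0.25,"wx": 0,"wy": 0,"wz": 0},
  {"x": 0,"y": 0,"z": -0.45,"wx": 0,"wy": 0,"wz": 0},
  {"x": 0,"y": 0,"z": -0.65,"wx": 0,"wy": 0,"wz": 0},
  {"x": 0,"y": 0,"z": -0.85,"wx": 0,"wy": 0,"wz": 0},
  {"x": 0,"y": 0,"z": -1,"wx": 0,"wy": 0,"wz": 0},
  {"x": 0,"y": 0,"z": -1,"wx": 0,"wy": 0,"wz": 0},
], hand=0.05)

```text
t: 9.5
eef_pos: [0.5352, 0.0423, 0.231]
tool_rot: [-0.002, 0.994, -0.113, 0.007]
contact_force: [1.0, 0.4, 0.6]
gripper_width: 0.528
```

```bash
python3 - <<'E'
from fit import *
p=np.load("case.npy")
im=cams.read_camera("wrist");k=cams.get_calibration("wrist");cv2.imwrite("pics/w6.png",im[:,:,::-1]);pickle.dump(k,open("k6.pkl","wb"))
for n in("weight","case_empty"):print(finder.place_of("wrist",n))
c,s=np.cos(p[2]),np.sin(p[2]);w=lambda v:np.array([p[0]+c*v[0]-s*v[1],p[1]+s*v[0]+c*v[1],v[2]])
print(proj(k,[w((0,-.0225,.036)),w((0,.0225,.036))]))
rows([.56,.22,.25],np.radians(-97))
E
```

```text
[{'location': [325.0, 171.5], 'confidence': 0.98}, {'location': [599.9, 300.8], 'confidence': 0.65}, {'location': [86.3, 206.6], 'confidence': 0.42}]
[{'location': [323.6, 175.6], 'confidence': 0.88}]
[[322.9154 179.1476]
 [322.8961 141.5354]]
t 9.65 pos [0.5311 0.0414 0.2237] yaw_y -1.7971431245089928 shift [-0.059  -0.9026 -0.1308] turn [-0.0003 -0.0009 -0.0332]
```

Call:
jog_arm([
  {"x": 0,"y": -0.12,"z": -0.1,"wx": 0,"wy": 0,"wz": 0},
  {"x": 0,"y": -0.3,"z": -0.13,"wx": 0,"wy": 0,"wz": 0},
  {"x": 0,"y": -0.5,"z": -0.13,"wx": 0,"wy": 0,"wz": 0},
  {"x": 0,"y": -0.7,"z": -0.13,"wx": 0,"wy": 0,"wz": 0},
  {"x": 0,"y": -0.9,"z": -0.13,"wx": 0,"wy": 0,"wz": 0},
  {"x": 0,"y": -1,"z": -0.13,"wx": 0,"wy": 0,"wz": 0},
  {"x": 0,"y": -1,"z": -0.13,"wx": 0,"wy": 0,"wz": 0},
  {"x": 0,"y": -1,"z": -0.13,"wx": 0,"wy": 0,"wz": 0},
  {"x": 0,"y": -1,"z": -0.13,"wx": 0,"wy": 0,"wz": 0},
])

```text
t: 10.4
eef_pos: [0.5753, 0.2348, 0.2479]
tool_rot: [0.001, 0.994, -0.113, 0.0]
contact_force: [0.9, 0.1, -0.4]
gripper_width: 0.526
```

```bash
python3 - <<'E'
from fit import *
o=monitor.get_obs();print(o["t"],o["eef_pos"])
im=cams.read_camera("wrist");k=cams.get_calibration("wrist");cv2.imwrite("pics/w7.png",im[:,:,::-1]);pickle.dump(k,open("k7.pkl","wb"))
for n in("lid","lid_pull"):print(finder.place_of("wrist",n),finder.find_in("wrist",n))
ks=cams.get_calibration("side")
g=proj(k,[[.545,.297,.006],[.556,.37,.026]]);print(g)
c=g[0].astype(int);x0=max(0,min(640-270,c[0]-135));y0=max(0,min(400-170,c[1]-85))
print("crop origin",x0,y0)
A=cv2.resize(im[y0:y0+170,x0:x0+270,::-1],None,fx=2.96,fy=2.96,interpolation=cv2.INTER_CUBIC)[:440,:800]
w6=cv2.imread("pics/w6.png")[90:250,180:470]
B=cv2.resize(w6,(290,160))
out=np.zeros((600,800,3),np.uint8);out[:A.shape[0],:A.shape[1]]=A;out[440:600,:290]=B
out[440:600,300:800]=cv2.resize(im[:,:,::-1],(500,312))[:160] if 0 else cv2.resize(im[:,:,::-1],(256,160)).repeat(1,0)[:, :].copy() if 0 else np.pad(cv2.resize(im[:,:,::-1],(256,160)),((0,0),(0,244),(0,0)))
cv2.imwrite("pics/c7.png",out)
E
```

```text
10.4 [0.5753 0.2348 0.2479]
[{'location': [311.1, 318.6], 'confidence': 0.97}, {'location': [562.9, 270.9], 'confidence': 0.91}, {'location': [281.2, 197.7], 'confidence': 0.73}] [{'bbox': [211.2, 162.9, 144.5, 65.1], 'confidence': 0.95}, {'bbox': [494.1, 227.7, 134.9, 78.4], 'confidence': 0.75}]
[{'location': [537.2, 266.9], 'confidence': 0.86}, {'location': [347.8, 320.8], 'confidence': 0.79}, {'location': [234.8, 202.1], 'confidence': 0.72}] [{'bbox': [491.2, 225.7, 138.9, 80.1], 'confidence': 0.95}, {'bbox': [269.2, 281.6, 101.4, 65.0], 'confidence': 0.82}, {'bbox': [210.0, 162.1, 142.8, 67.4], 'confidence': 0.63}, {'bbox': [180.7, 51.1, 67.0, 76.6], 'confidence': 0.38}, {'bbox': [381.6, 104.8, 201.0, 98.1], 'confidence': 0.35}]
[[283.2389 195.1614]
 [227.5978 203.8036]]
crop origin 148 110
```

View pics/c7.png

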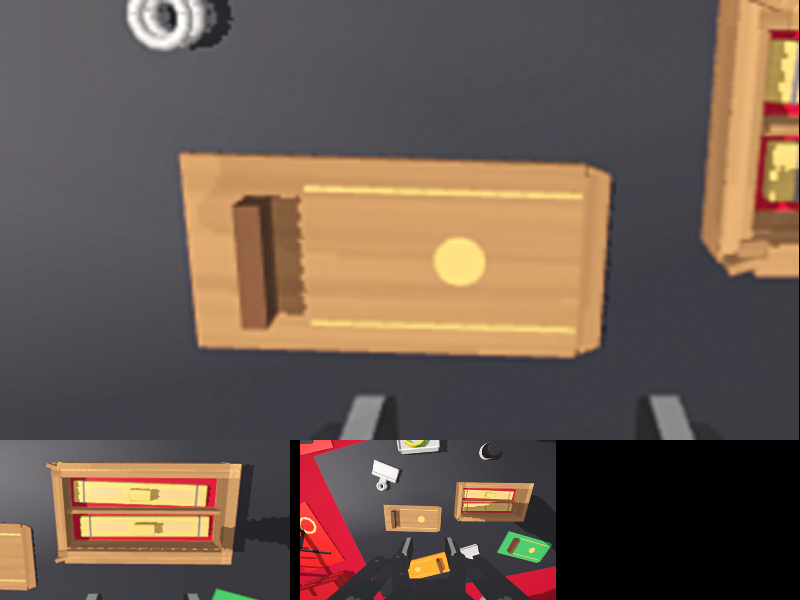

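```bash
python3 - <<'E'
from fit import *
k=pickle.load(open("k7.pkl","rb"))
pts=[(-100,48.5,6),(-100,-48.5,6),(88,48.5,6),(88,-48.5,6),(-71,30,26),(-71,-30,26),(-59,-30,26),(100,43.5,3),(100,-43.5,3)]
uv=np.array([(181,154),(199,348),(585,164),(577,356),(234,204),(243,327),(268,327),(611,175),(602,345)])/2.96+[148,110]-.4
p,r=fit(k,pts,uv,[.545,.297,-1.6]);print(p,np.degrees(p[2]));print(r);np.save("lid.npy",p)
w=lambda p,v:np.array([p[0]+np.cos(p[2])*v[0]-np.sin(p[2])*v[1],p[1]+np.sin(p[2])*v[0]+np.cos(p[2])*v[1]])
pl=w(p,(-.065,0));print("pull",pl)
for n in("scene","side"):print(n,proj(cams.get_calibration(n),[[*p[:2],.006],[*pl,.026]]))
c=np.load("case.npy");print("premouth pull",w(c,(-.285+0.01,0)),"case",c)
rows([*pl,.1],p[2])
E
```

```text
[ 0.5427  0.2991 -1.8284] -104.75920213642989
[[-0.0141 -0.2385]
 [ 0.3226 -0.9333]
 [ 0.6834  0.1772]
 [-0.2762 -0.2319]
 [-0.3773  0.2591]
 [-0.0306  0.5075]
 [ 0.1433  0.7443]
 [ 0.157  -0.2014]
 [-0.6187 -0.2329]]
pull [0.5593 0.3619]
scene [[432.396  185.9871]
 [453.0168 182.3299]]
side [[299.3132 329.3469]
 [288.5901 349.0321]]
premouth pull [0.6117 0.3053] case [ 0.5502  0.0372 -1.7961]
t 10.65 pos [0.576  0.235  0.2498] yaw_y -1.798972096863024 shift [-0.2272 -0.5991  0.7488] turn [-0.0002 -0.0009  0.0094]
```

Call:
jog_arm([
  {"x": -0.03,"y": -0.1,"z": 0.05,"wx": 0,"wy": 0,"wz": 0},
  {"x": -0.08,"y": -0.22,"z": 0.15,"wx": 0,"wy": 0,"wz": 0.005},
  {"x": -0.14,"y": -0.36,"z": 0.3,"wx": 0,"wy": 0,"wz": 0.009},
  {"x": -0.19,"y": -0.5,"z": 0.45,"wx": 0,"wy": 0,"wz": 0.009},
  {"x": -0.22,"y": -0.58,"z": 0.6,"wx": 0,"wy": -0.0009,"wz": 0.0094},
  {"x": -0.227,"y": -0.6,"z": 0.72,"wx": 0,"wy": -0.0009,"wz": 0.0094},
  {"x": -0.227,"y": -0.6,"z": 0.8,"wx": 0,"wy": -0.0009,"wz": 0.0094},
  {"x": -0.227,"y": -0.6,"z": 0.85,"wx": 0,"wy": -0.0009,"wz": 0.0094},
  {"x": -0.227,"y": -0.6,"z": 0.85,"wx": 0,"wy": -0.0009,"wz": 0.0094},
  {"x": -0.227,"y": -0.6,"z": 0.85,"wx": 0,"wy": -0.0009,"wz": 0.0094},
])

```text
t: 11.48
eef_pos: [0.56, 0.3614, 0.0802]
tool_rot: [-0.0, 0.992, -0.129, 0.0]
contact_force: [0.4, 0.4, 0.5]
gripper_width: 0.522
```

```bash
python3 - <<'E'
from fit import *
rows([.5593,.3619,.012],np.load("lid.npy")[2])
E
```

```text
t 11.4833 pos [0.56   0.3614 0.0802] yaw_y -1.8296428318631393 shift [-0.0042 -0.0013  0.3409] turn [-0.0002 -0.0002 -0.0004]
```

Call:
jog_arm([
  {"x": -0.004,"y": -0.001,"z": 0.1,"wx": 0,"wy": 0,"wz": 0},
  {"x": -0.004,"y": -0.001,"z": 0.2,"wx": 0,"wy": 0,"wz": 0},
  {"x": -0.004,"y": -0.001,"z": 0.28,"wx": 0,"wy": 0,"wz": 0},
  {"x": -0.004,"y": -0.001,"z": 0.33,"wx": 0,"wy": 0,"wz": 0},
  {"x": -0.004,"y": -0.001,"z": 0.34,"wx": 0,"wy": 0,"wz": 0},
  {"x": -0.004,"y": -0.001,"z": 0.34,"wx": 0,"wy": 0,"wz": 0},
])

```text
t: 11.98
eef_pos: [0.5599, 0.3618, 0.0128]
tool_rot: [-0.0, 0.992, -0.129, 0.001]
contact_force: [-0.2, 0.3, 0.1]
gripper_width: 0.525
```

Call:
jog_arm([
  {"x": 0,"y": 0,"z": 0,"wx": 0,"wy": 0,"wz": 0},
  {"x": 0,"y": 0,"z": 0,"wx": 0,"wy": 0,"wz": 0},
  {"x": 0,"y": 0,"z": 0,"wx": 0,"wy": 0,"wz": 0},
  {"x": 0,"y": 0,"z": 0,"wx": 0,"wy": 0,"wz": 0},
  {"x": 0,"y": 0,"z": 0,"wx": 0,"wy": 0,"wz": 0},
  {"x": 0,"y": 0,"z": 0,"wx": 0,"wy": 0,"wz": 0},
], hand=-1, grip_force=60)

```text
t: 12.48
eef_pos: [0.5608, 0.3625, 0.0145]
tool_rot: [-0.001, 0.992, -0.129, 0.002]
contact_force: [-1.3, 0.5, 5.7]
gripper_width: 0.118
```

```bash
python3 - <<'E'
from fit import *
o=monitor.get_obs();print(o["eef_pos"],o["gripper_width"],o["contact_force"])
w=lambda p,v:np.array([p[0]+np.cos(p[2])*v[0]-np.sin(p[2])*v[1],p[1]+np.sin(p[2])*v[0]+np.cos(p[2])*v[1]])
l,c=np.load("lid.npy"),np.load("case.npy")
e=o["eef_pos"];d=e[:2]-l[:2];s,cc=np.sin(l[2]),np.cos(l[2])
off=np.array([cc*d[0]+s*d[1],-s*d[0]+cc*d[1]]);print("tcp in lid",off,"z",e[2])
rows([e[0],e[1],e[2]+.07],c[2])
for X in(-.235,-.18,-.006): print(X,w(c,(X-.065,0)))
E
```

```text
[0.5608 0.3625 0.0145] 0.11782197670336059 [-1.2932  0.4674  5.7294]
tcp in lid [-0.0659  0.0014] z 0.01453034415586231
t 12.4833 pos [0.5608 0.3625 0.0145] yaw_y -1.8302332833448833 shift [ 0.001 -0.001 -0.35 ] turn [-0.0009 -0.0009 -0.0109]
-0.235 [0.6173 0.3296]
-0.18 [0.605 0.276]
-0.006 [0.5661 0.1064]
```

Call:
jog_arm([
  {"x": 0,"y": 0,"z": -0.05,"wx": 0,"wy": 0,"wz": 0},
  {"x": 0,"y": 0,"z": -0.12,"wx": 0,"wy": 0,"wz": 0},
  {"x": 0,"y": 0,"z": -0.2,"wx": 0,"wy": 0,"wz": -0.01},
  {"x": 0,"y": 0,"z": -0.28,"wx": -0.001,"wy": -0.001,"wz": -0.011},
  {"x": 0,"y": 0,"z": -0.35,"wx": -0.001,"wy": -0.001,"wz": -0.011},
  {"x": 0,"y": 0,"z": -0.35,"wx": -0.001,"wy": -0.001,"wz": -0.011},
  {"x": 0,"y": 0,"z": -0.35,"wx": -0.001,"wy": -0.001,"wz": -0.011},
])

```text
t: 13.07
eef_pos: [0.5613, 0.3627, 0.086]
tool_rot: [-0.001, 0.994, -0.112, 0.001]
contact_force: [-0.1, -0.9, -2.3]
gripper_width: 0.117
```

```bash
cat >> fit.py <<'E'
def tocase(X,z,y=0.0014):
    c=np.load("case.npy");v=(X-.0659,y)
    t=[c[0]+np.cos(c[2])*v[0]-np.sin(c[2])*v[1],c[1]+np.sin(c[2])*v[0]+np.cos(c[2])*v[1],z+.0145]
    print(X,z,np.array(t));rows(t,c[2])
def state():
    o=monitor.get_obs();c=np.load("case.npy");d=o["eef_pos"][:2]-c[:2]
    a=np.array([np.cos(c[2])*d[0]+np.sin(c[2])*d[1],-np.sin(c[2])*d[0]+np.cos(c[2])*d[1]])
    F=o["contact_force"];print("lid in case by tcp",a-[-.0659,.0014],o["eef_pos"][2]-.0145,"F",F,"T",o["torque"],"grip",o["gripper_width"])
E
python3 -c "
from fit import *
state();tocase(-.24,.07);tocase(-.24,.041)"
```

```text
lid in case by tcp [-0.2538 -0.0634] 0.07146108273760819 F [-0.0807 -0.9374 -2.2527] T [-0.0084 -0.0148  0.0235] grip 0.11657909309620437
-0.24 0.07 [0.62   0.3351 0.0845]
t 13.0667 pos [0.5613 0.3627 0.086 ] yaw_y -1.7961031418578026 shift [0.317  0.0692 0.0076] turn [-0.0005 -0.0004  0.    ]
-0.24 0.041 [0.62   0.3351 0.0555]
t 13.0667 pos [0.5613 0.3627 0.086 ] yaw_y -1.7961031418578026 shift [0.3168 0.0694 0.1526] turn [-0.0005 -0.0004  0.    ]
```

Call:
jog_arm([
  {"x": 0.05,"y": 0.01,"z": 0,"wx": 0,"wy": 0,"wz": 0},
  {"x": 0.13,"y": 0.03,"z": 0,"wx": 0,"wy": 0,"wz": 0},
  {"x": 0.22,"y": 0.05,"z": 0.03,"wx": 0,"wy": 0,"wz": 0},
  {"x": 0.29,"y": 0.069,"z": 0.08,"wx": 0,"wy": 0,"wz": 0},
  {"x": 0.317,"y": 0.069,"z": 0.13,"wx": 0,"wy": 0,"wz": 0},
  {"x": 0.317,"y": 0.069,"z": 0.152,"wx": 0,"wy": 0,"wz": 0},
  {"x": 0.317,"y": 0.069,"z": 0.152,"wx": 0,"wy": 0,"wz": 0},
  {"x": 0.317,"y": 0.069,"z": 0.152,"wx": 0,"wy": 0,"wz": 0},
  {"x": 0.317,"y": 0.069,"z": 0.152,"wx": 0,"wy": 0,"wz": 0},
])

```text
t: 13.82
eef_pos: [0.6191, 0.3364, 0.0556]
tool_rot: [-0.001, 0.994, -0.112, 0.0]
contact_force: [0.4, 0.5, -1.6]
gripper_width: 0.117
```

```bash
python3 - <<'E'
from fit import *
state();tocase(-.17,.041)
im=cams.read_camera("wrist");cv2.imwrite("pics/w8.png",im[:,:,::-1]);k=cams.get_calibration("wrist");pickle.dump(k,open("k8.pkl","wb"))
sd=cams.read_camera("side");cv2.imwrite("pics/d8.png",sd[:,:,::-1])
o=monitor.get_obs();y=np.load("case.npy")
q=o["tool_rot"];Rm=R.from_quat([q[1],q[2],q[3],q[0]]).as_matrix()
ex=Rm[:,1];ez=-Rm[:,2];ey=np.cross(ez,ex);O=o["eef_pos"]-ex*(-.0659)-ey*.0014-ez*.0145
L=[(-100,48.5,6),(88,48.5,6),(100,43.5,3.5),(100,-43.5,3.5),(88,-48.5,6),(-100,-48.5,6)]
c=np.load("case.npy");C=lambda v:[c[0]+np.cos(c[2])*v[0]-np.sin(c[2])*v[1],c[1]+np.sin(c[2])*v[0]+np.cos(c[2])*v[1],v[2]]
out=np.zeros((600,800,3),np.uint8)
for kk,i,(x0,y0),f in((k,im,(280,80),2.2),(cams.get_calibration("side"),sd,(240,200),2.3)):
    a=i[y0:y0+170 if f==2.3 else y0+270,x0:x0+(170 if f==2.3 else 360),::-1]
    a=cv2.resize(a,None,fx=f,fy=f,interpolation=cv2.INTER_CUBIC)
    g=proj(kk,[O+np.c_[ex,ey,ez]@(np.array(v)/1000) for v in L])
    h=proj(kk,[C(np.array(v)/1000) for v in[(-106,-58,54),(106,-58,54),(106,58,54),(-106,58,54)]])
    for z,col in((g,(255,255,0)),(h,(0,255,0))):
        cv2.polylines(a,[((z-[x0,y0]+.5)*f).astype(np.int32)],True,col,1)
    if f==2.2: A=a
    else: B=a
out[:min(600,A.shape[0]),:400]=A[:600,:400]; out[:B.shape[0],405:405+B.shape[1]]=B[:,:395]
cv2.imwrite("pics/c8.png",out)
E
```

```text
lid in case by tcp [-0.241  -0.0012] 0.04113755988264176 F [ 0.3942  0.5331 -1.6494] T [0.0553 0.0204 0.0797] grip 0.11712316929040557
-0.17 0.041 [0.6043 0.2668 0.0555]
t 13.8167 pos [0.6191 0.3364 0.0556] yaw_y -1.7944907883025465 shift [ 0.0052  0.3552 -0.0001] turn [-0.0007 -0.0002  0.0005]
```

Call:
jog_arm([
  {"x": 0.005,"y": 0.04,"z": 0,"wx": 0,"wy": 0,"wz": 0},
  {"x": 0.005,"y": 0.08,"z": 0,"wx": 0,"wy": 0,"wz": 0},
  {"x": 0.005,"y": 0.12,"z": 0,"wx": 0,"wy": 0,"wz": 0},
  {"x": 0.005,"y": 0.16,"z": 0,"wx": 0,"wy": 0,"wz": 0},
  {"x": 0.005,"y": 0.2,"z": 0,"wx": 0,"wy": 0,"wz": 0},
  {"x": 0.005,"y": 0.24,"z": 0,"wx": 0,"wy": 0,"wz": 0},
  {"x": 0.005,"y": 0.27,"z": 0,"wx": 0,"wy": 0,"wz": 0},
  {"x": 0.005,"y": 0.27,"z": 0,"wx": 0,"wy": 0,"wz": 0},
])

```text
t: 14.58
eef_pos: [0.6086, 0.2809, 0.056]
tool_rot: [-0.0, 0.994, -0.113, 0.001]
contact_force: [-0.0, -0.4, -0.7]
gripper_width: 0.12
```

```bash
python3 -c "
from fit import *
state();tocase(-.10,.041)"
```

```text
lid in case by tcp [-0.1847  0.001 ] 0.04151159531130266 F [-0.042  -0.3574 -0.7142] T [ 0.0246 -0.0679 -0.0127] grip 0.1195677712544174
-0.1 0.041 [0.5887 0.1986 0.0555]
t 14.5833 pos [0.6086 0.2809 0.056 ] yaw_y -1.7967427277135455 shift [-0.0049  0.4234  0.0021] turn [-0.0003 -0.0005 -0.0002]
```

Call:
jog_arm([
  {"x": -0.002,"y": 0.04,"z": 0.002,"wx": 0,"wy": 0,"wz": 0},
  {"x": -0.003,"y": 0.08,"z": 0.002,"wx": 0,"wy": 0,"wz": 0},
  {"x": -0.004,"y": 0.12,"z": 0.002,"wx": 0,"wy": 0,"wz": 0},
  {"x": -0.005,"y": 0.16,"z": 0.002,"wx": 0,"wy": 0,"wz": 0},
  {"x": -0.005,"y": 0.2,"z": 0.002,"wx": 0,"wy": 0,"wz": 0},
  {"x": -0.005,"y": 0.24,"z": 0.002,"wx": 0,"wy": 0,"wz": 0},
  {"x": -0.005,"y": 0.27,"z": 0.002,"wx": 0,"wy": 0,"wz": 0},
  {"x": -0.005,"y": 0.27,"z": 0.002,"wx": 0,"wy": 0,"wz": 0},
])

```text
t: 15.25
eef_pos: [0.5955, 0.2262, 0.0554]
tool_rot: [0.0, 0.994, -0.114, 0.001]
contact_force: [0.3, -0.4, -1.0]
gripper_width: 0.119
```

```bash
python3 -c "
from fit import *
state();tocase(-.04,.041)"
```

```text
lid in case by tcp [-0.1284  0.0004] 0.04093916799057855 F [ 0.2543 -0.3606 -0.9794] T [0.0364 0.0103 0.0167] grip 0.11898699240700993
-0.04 0.041 [0.5753 0.1401 0.0555]
t 15.25 pos [0.5955 0.2262 0.0554] yaw_y -1.7986547410633384 shift [-0.0011  0.4422 -0.0002] turn [ 0.0001 -0.0005 -0.0008]
```

Call:
jog_arm([
  {"x": -0.001,"y": 0.04,"z": 0,"wx": 0,"wy": 0,"wz": 0},
  {"x": -0.001,"y": 0.08,"z": 0,"wx": 0,"wy": 0,"wz": 0},
  {"x": -0.001,"y": 0.12,"z": 0,"wx": 0,"wy": 0,"wz": 0},
  {"x": -0.001,"y": 0.16,"z": 0,"wx": 0,"wy": 0,"wz": 0},
  {"x": -0.001,"y": 0.2,"z": 0,"wx": 0,"wy": 0,"wz": 0},
  {"x": -0.001,"y": 0.24,"z": 0,"wx": 0,"wy": 0,"wz": 0},
  {"x": -0.001,"y": 0.28,"z": 0,"wx": 0,"wy": 0,"wz": 0},
  {"x": -0.001,"y": 0.32,"z": 0,"wx": 0,"wy": 0,"wz": 0},
  {"x": -0.001,"y": 0.36,"z": 0,"wx": 0,"wy": 0,"wz": 0},
  {"x": -0.001,"y": 0.4,"z": 0,"wx": 0,"wy": 0,"wz": 0},
  {"x": -0.001,"y": 0.44,"z": 0,"wx": 0,"wy": 0,"wz": -0.001},
  {"x": -0.001,"y": 0.44,"z": 0,"wx": 0,"wy": 0,"wz": -0.001},
])

```text
t: 16.25
eef_pos: [0.575, 0.138, 0.0553]
tool_rot: [0.001, 0.994, -0.113, 0.0]
contact_force: [-0.9, -0.1, -0.6]
gripper_width: 0.115
```

```bash
python3 -c "
from fit import *
state();tocase(-.006,.041)"
```

```text
lid in case by tcp [-0.0378  0.0003] 0.04081264170343122 F [-0.9151 -0.0728 -0.5564] T [ 0.0841 -0.051   0.0134] grip 0.11507828469788957
-0.006 0.041 [0.5677 0.107  0.0555]
t 16.25 pos [0.575  0.138  0.0553] yaw_y -1.7974248307299223 shift [-0.0011  0.1592 -0.0006] turn [ 0.0006 -0.0004 -0.0004]
```

Call:
jog_arm([
  {"x": -0.001,"y": 0.03,"z": 0,"wx": 0,"wy": 0,"wz": 0},
  {"x": -0.001,"y": 0.06,"z": 0,"wx": 0,"wy": 0,"wz": 0},
  {"x": -0.001,"y": 0.09,"z": 0,"wx": 0,"wy": 0,"wz": 0},
  {"x": -0.001,"y": 0.11,"z": 0,"wx": 0,"wy": 0,"wz": 0},
  {"x": -0.001,"y": 0.125,"z": 0,"wx": 0,"wy": 0,"wz": 0},
  {"x": -0.001,"y": 0.14,"z": 0,"wx": 0,"wy": 0,"wz": 0},
  {"x": -0.001,"y": 0.145,"z": 0,"wx": 0,"wy": 0,"wz": 0},
  {"x": -0.001,"y": 0.145,"z": 0,"wx": 0,"wy": 0,"wz": 0},
])

```text
t: 16.92
eef_pos: [0.5683, 0.1095, 0.0554]
tool_rot: [0.001, 0.994, -0.113, 0.0]
contact_force: [0.4, -0.5, -0.4]
gripper_width: 0.118
```

```bash
python3 -c "
from fit import *
state();tocase(-.006,.041)"
```

```text
lid in case by tcp [-0.0086  0.0001] 0.040872716201682396 F [ 0.3697 -0.4903 -0.3501] T [ 0.0179 -0.0024 -0.0091] grip 0.11846958203570751
-0.006 0.041 [0.5677 0.107  0.0555]
t 16.9167 pos [0.5683 0.1095 0.0554] yaw_y -1.7977431654554077 shift [-0.0003  0.0128 -0.0006] turn [ 0.0007 -0.0004 -0.0005]
```

Call:
jog_arm([
  {"x": 0,"y": 0.004,"z": 0,"wx": 0,"wy": 0,"wz": 0},
  {"x": 0,"y": 0.008,"z": 0,"wx": 0,"wy": 0,"wz": 0},
  {"x": 0,"y": 0.012,"z": 0,"wx": 0,"wy": 0,"wz": 0},
  {"x": 0,"y": 0.012,"z": 0,"wx": 0,"wy": 0,"wz": 0},
])

```text
t: 17.25
eef_pos: [0.5682, 0.1081, 0.0557]
tool_rot: [0.0, 0.994, -0.113, 0.001]
contact_force: [1.5, 2.7, -1.8]
gripper_width: 0.117
```

Call:
jog_arm([
  {"x": 0,"y": 0.004,"z": 0,"wx": 0,"wy": 0,"wz": 0},
  {"x": 0,"y": 0.008,"z": 0,"wx": 0,"wy": 0,"wz": 0},
  {"x": 0,"y": 0.008,"z": 0,"wx": 0,"wy": 0,"wz": 0},
  {"x": 0,"y": 0.008,"z": 0,"wx": 0,"wy": 0,"wz": 0},
])

```text
t: 17.58
eef_pos: [0.5685, 0.1079, 0.056]
tool_rot: [-0.0, 0.994, -0.113, 0.002]
contact_force: [1.1, 4.6, -1.0]
gripper_width: 0.121
```

```bash
python3 -c "
from fit import *
state()"
```

```text
lid in case by tcp [-0.007   0.0006] 0.04153501861748831 F [ 1.126   4.586  -1.0375] T [ 1.202  -0.3365 -0.1212] grip 0.12057944195138645
```

Call:
jog_arm([
  {"x": 0,"y": 0.006,"z": 0.002,"wx": 0,"wy": 0,"wz": 0},
  {"x": 0,"y": 0.012,"z": 0.003,"wx": 0,"wy": 0,"wz": 0},
  {"x": 0,"y": 0.014,"z": 0.004,"wx": 0,"wy": 0,"wz": 0},
  {"x": 0,"y": 0.014,"z": 0.004,"wx": 0,"wy": 0,"wz": 0},
])

```text
t: 17.92
eef_pos: [0.5687, 0.1078, 0.0559]
tool_rot: [-0.002, 0.994, -0.112, 0.003]
contact_force: [1.7, 8.8, -0.5]
gripper_width: 0.119
```

```bash
python3 -c "
from fit import *
state();tocase(-.0068,.041)"
```

```text
lid in case by tcp [-0.007   0.0009] 0.041373127705194634 F [ 1.733   8.7676 -0.4678] T [ 1.8131 -0.3795 -0.1915] grip 0.1193207116016572
-0.0068 0.041 [0.5679 0.1078 0.0555]
t 17.9167 pos [0.5687 0.1078 0.0559] yaw_y -1.7952241923397816 shift [-0.0043  0.0009  0.0018] turn [-0.0016 -0.0015  0.0003]
```

Call:
jog_arm([
  {"x": 0,"y": 0,"z": 0,"wx": 0,"wy": 0,"wz": 0},
  {"x": 0,"y": 0,"z": 0,"wx": 0,"wy": 0,"wz": 0},
])

```text
t: 18.08
eef_pos: [0.5688, 0.108, 0.0559]
tool_rot: [-0.002, 0.994, -0.112, 0.003]
contact_force: [2.7, 4.1, -0.9]
gripper_width: 0.12
```

Call:
jog_arm([
  {"x": 0,"y": 0,"z": 0,"wx": 0,"wy": 0,"wz": 0},
  {"x": 0,"y": 0,"z": 0,"wx": 0,"wy": 0,"wz": 0},
  {"x": 0,"y": 0,"z": 0,"wx": 0,"wy": 0,"wz": 0},
  {"x": 0,"y": 0,"z": 0,"wx": 0,"wy": 0,"wz": 0},
  {"x": 0,"y": 0,"z": -0.1,"wx": 0,"wy": 0,"wz": 0},
  {"x": 0,"y": 0,"z": -0.25,"wx": 0,"wy": 0,"wz": 0},
  {"x": 0,"y": 0,"z": -0.45,"wx": 0,"wy": 0,"wz": 0},
  {"x": 0,"y": 0,"z": -0.65,"wx": 0,"wy": 0,"wz": 0},
  {"x": 0,"y": 0,"z": -0.85,"wx": 0,"wy": 0,"wz": 0},
  {"x": 0,"y": 0,"z": -0.9,"wx": 0,"wy": 0,"wz": 0},
  {"x": 0,"y": 0,"z": -0.9,"wx": 0,"wy": 0,"wz": 0},
], hand=0)

```text
t: 19.0
eef_pos: [0.5699, 0.1075, 0.2402]
tool_rot: [-0.003, 0.994, -0.112, 0.006]
contact_force: [0.0, 0.3, -0.4]
gripper_width: 0.5
```

```bash
python3 - <<'E'
from fit import *
state()
im=cams.read_camera("wrist");k=cams.get_calibration("wrist");sd=cams.read_camera("side");sc=cams.read_camera("scene")
print(finder.place_of("wrist","lid_pull")[:2],finder.place_of("wrist","lid")[:2])
c=np.load("case.npy");C=lambda v:[c[0]+np.cos(c[2])*v[0]-np.sin(c[2])*v[1],c[1]+np.sin(c[2])*v[0]+np.cos(c[2])*v[1],v[2]]
out=np.zeros((600,800,3),np.uint8)
polys=[[(-106,-58,54),(106,-58,54),(106,58,54),(-106,58,54)],[(-77,-30,66),(-65,-30,66),(-65,30,66),(-77,30,66)]]
def pane(kk,i,W,H,draw=True):
    m=proj(kk,[C(np.array(v)/1000) for v in polys[0]]);lo=m.min(0).astype(int)-14;hi=m.max(0).astype(int)+14;lo=np.maximum(lo,0)
    f=min(W/(hi[0]-lo[0]),H/(hi[1]-lo[1]));a=cv2.resize(i[lo[1]:hi[1],lo[0]:hi[0],::-1],None,fx=f,fy=f,interpolation=cv2.INTER_CUBIC)
    if draw:
        for P in polys: cv2.polylines(a,[((proj(kk,[C(np.array(v)/1000) for v in P])-lo+.5)*f).astype(np.int32)],True,(255,255,0),1)
    z=np.zeros((H,W,3),np.uint8);a=a[:H,:W];z[:a.shape[0],:a.shape[1]]=a;return z
ks,kd=cams.get_calibration("scene"),cams.get_calibration("side")
out=np.vstack([np.hstack([pane(k,im,400,300),pane(k,im,400,300,False)]),np.hstack([pane(kd,sd,400,300),pane(ks,sc,400,300)])])
cv2.imwrite("pics/end.png",out)
E
```

```text
lid in case by tcp [-0.0069  0.002 ] 0.22572027168163072 F [ 0.0338  0.3277 -0.4219] T [0.0375 0.0135 0.0199] grip 0.4995251686230682
[{'location': [323.7, 182.2], 'confidence': 0.81}, {'location': [268.0, 335.4], 'confidence': 0.77}] [{'location': [488.1, 288.9], 'confidence': 0.97}, {'location': [239.3, 334.5], 'confidence': 0.64}]
```

View pics/end.png

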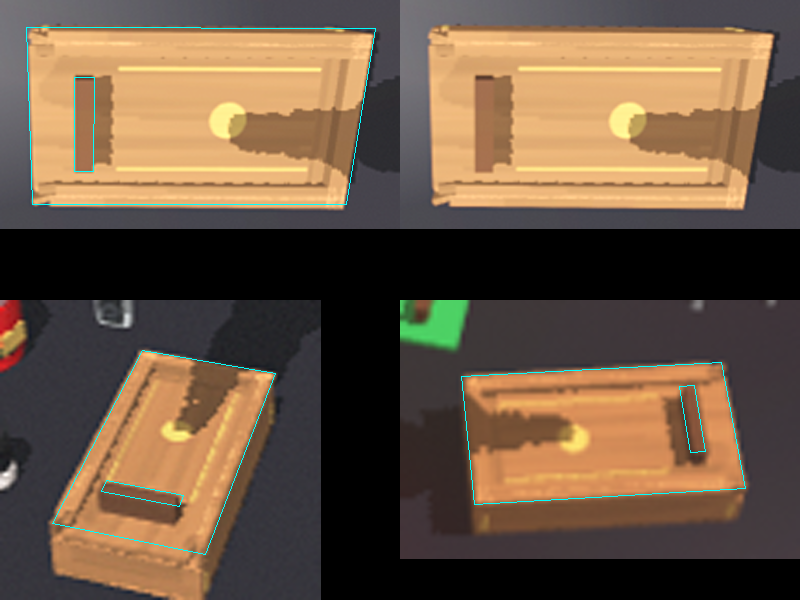

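```bash
python3 -c "
from station import bot
print(bot.hand_in())"
```

```text
the job is handed in; nothing more can be done
None
```

The brass paperweight is in the empty compartment beside its twin, and the lid is slid home in the case's grooves with its pull at the open end. I handed the job in at about 19 s of robot time; the station reports no verdict.

- **Paperweight:** I held it by its handle, lowered it until light contact with the compartment floor, then let go. A later wrist picture showed it flat in its compartment beside the twin.
- **Lid:** It ran in with almost no resistance and stopped hard. The resistance rose to 8.8 N without further movement, with the lid 7 mm back from the case's centre (fully home is 6 mm).
- **Last checks:**
  - The final wrist picture shows the case and pull outlines matching the computed home position to about a pixel. The gripper is open and well clear, and the force reading is near zero.
  - In the side and scene pictures the pull outline sits off the pull by a few pixels. I put that down mostly to camera calibration, and trusted the wrist view and the hard stop.
  - I did not re-check the bystanders one by one, but no unexpected contact force showed up.

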